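Refit the sieve cover of the sample mill

TASK

Put the loose steel cover back on the grain sample mill: hold it tilted, hook its lip under the ledge of the cover frame, slide it in gently until the lip meets the stop, then swing it down and press until the sprung catch snaps over its other edge and it lies flat and fully home. Do not force it, let go at the end, and leave the jar, the bowl and the cup where they stand.

Things in the scene. Friction and masses are not known exactly. Their poses are not given: they have to be found in the camera images.
- machine: Low white sample mill, fixed, with an aluminium cover frame on its deck over a brass sieve drum. Origin: centre of its underside on the bench; x runs from the ledge end to the end with the blue motor (80 mm high, x 125 to 205), z up. Housing x -130 to 110, y -85 to 85, deck at z = 100 mm. Home for the cover: flat, underside at z = 110, axes along the mill's, -x edge of its plate near the ledge.
- frame_mid (a point): Mill point (0, 0, 110) mm, seat height, mill axes. The frame is clamped rigidly up to 8 mm either way of this along x: the offset is NOT in the readings; see it or feel for it. In the frame: two seat rails along x (y 46 to 58 either side, top z = 110; the lip may dip between them to z = 100), side walls with inner faces at y = +-58, top z = 120.
- ledge_mid (a point): Where the lower free edge of the frame's ledge is when the frame is in its middle place: mill point (-64, 0, 116) mm; ledge top z = 121, as wide as the frame. The slot below it is 12.5 mm deep towards -x, to a stop (z 100 to 121). The frame's true place shifts it up to 8 mm along x. Mill axes.
- catch_mid (a point): Nose of the sprung catch with the frame in its middle place: mill point (58, 0, 119) mm, 36 mm wide, up to z = 132, beside an end wall (inner face x = 63, top z = 118). It yields towards +x (2 to 4 N) when the cover is pressed past (about 5 to 12 N at the handle), then snaps over the plate. End play of the cover is 3.5 mm: if the lip is not in to the stop it lands on the wall.
- cover: Loose steel cover, about 0.35 kg, flat on the bench. Plate 120 (x) x 110 (y) x 8 mm, origin at the centre of its underside, z up. Lip: tongue 80 wide (y), 4 thick (z 0 to 4), 16 long on the -x edge (x -60 to -76). Handle: black upright rib, 14 thick (x 8 to 22), 60 long (y), z 8 to 44 mm. To hook it, hold the -x edge lower than the +x edge by 0.2 to 0.5 rad.
- lip (a point): middle of the free end of the cover's lip, cover coordinates (-76, 0, 2) mm; axes as the cover's
- grip (a point): middle of the cover's handle rib where it is pinched (across its 14 mm, along the cover's x), cover coordinates (15, 0, 32) mm; axes as the cover's
- jar: bystander: closed amber glass jar, 52 mm diameter, 85 mm high, origin at the centre of its foot
- bowl: bystander: steel bowl, 130 mm across, 45 mm high, origin at the centre of its foot
- cup: bystander: white plastic cup, 68 mm across, 60 mm high, origin at the centre of its foot
Things that resemble listed ones, but are neither listed nor needed, are in the scene too. Leave any green or pink look-alike of the cover alone.

How it is judged:
On the way:
1. the cover, tilted with its lip end low, has its lip down at the ledge end of the well, below the height of the ledge (angle between cover's own z axis and vertical above 0.1 rad and x of lip in the frame of machine between -0.09 and -0.064 m and z of lip in the frame of machine between 0.098 and 0.114 m and z of grip in the frame of machine above 0.145 m), for 0.2 s.
At the end, for the whole second after the job is handed in: The cover lies at rest in the frame, level within 0.03 rad, its underside on the seat rails (107 to 112.5 mm above the bench), in line with the mill within 0.09 rad, its centre within 6 mm of the mill's centre line and between -13 and +14 mm of the mill's origin along x (angle between cover's own z axis and vertical below 0.03 rad and angle between the x axis of cover and the x axis of machine, either way round below 0.09 rad and z of cover in the frame of machine between 0.107 and 0.1125 m and x of cover in the frame of machine between -0.013 and 0.014 m and y of cover in the frame of machine between -0.006 and 0.006 m and linear speed of cover below 0.02 m/s); the robot touches nothing.
It fails at once if the cover is forced against the mill with more than 40 N (contact force between cover and machine above 40 N).
It fails at once if the jar is shifted more than 20 mm (distance of jar from where it was at the start of the episode above 0.02 m).
It fails at once if the bowl is shifted more than 20 mm (distance of bowl from where it was at the start of the episode above 0.02 m).
It fails at once if the cup is shifted more than 20 mm (distance of cup from where it was at the start of the episode above 0.02 m).
It also fails if it takes over 72 s, if anything falls off the work surface, if the arm or the gripper's body presses on something with over 40 N, if the wrist force passes 120 N, or if a joint passes its speed limit or range.

ROBOT

A 7-joint arm with a two-finger parallel gripper is mounted at the origin on the work surface. World frame = base frame: x ahead of the robot, y to its left, z up, the work surface at z = 0. Lengths are in m, angles in rad, forces in N, time in s.
With the tool pointing down it reaches from about 0.4 to 0.85 m from the base axis. Payload 10.4 kg.
Tool frame: the origin (TCP) lies midway between the tips of the shut fingers; the grasp point (between the pads) lies 19 mm behind it; z points along the fingers, y is the line along which they close (so a half turn about z gives the same grasp; the last joint's range is limited). The gripper opens to 87 mm and grips with 3 to 60 N. Pads are 19 mm wide; open, the fingers measure 117 mm over their backs; the gripper's body (75 mm by 190 mm) begins 51 mm behind the grasp point.
Start: joints at [-1.362, 0.332, -0.065, 1.46, 0.022, 1.35, -0.088], TCP at [0.144, 0.608, 0.223] pointing down, gripper open.
Joint ranges: [-2.6, 2.6], [-0.5, 2.12], [-1.47, 1.34], [0.16, 2.42], [-1.27, 4.41], [0.06, 2.06], [-2.6, 2.6]. Speed limits (rad/s): [2.22, 2.22, 2.79, 2.79, 3.14, 3.14, 3.14].

INTERFACE

Orientations are given as a unit quaternion [x, y, z, w].
In Python, from bench import r gives the robot as it stands.
- The arm moves only by the tool arm_command, never from a script. Its argument "moves" is one flat list of numbers, 4 for each row, row after row: the shift along the tool's x, y, z in cm, then the turn about the tool's z in degrees. A call has 1 to 12 rows; each row shifts and turns the commanded pose from where the row before left it, along the tool's axes as they then stand; what a row does not reach is not made up. A row lasts 1/12 s, in which the tool goes at most 41.7 mm and 7.16 degrees, less where a joint would pass 70% of its speed; a pose out of reach is approached as far as the arm can. A call with a gripper value outside its range is refused whole. "fingers" is the opening in per cent of the stroke, from 0 (shut) to 100 (fully open), set as the call begins (left out, the last holds). The fingers move at their own pace and stop on an object; "squeeze" is the grip in N (left out, the last holds). Time passes only in rows, so rows that do not move let the fingers close. It gives the time, the measured TCP pose, the force, the opening and the grip force at its end, in the units of the state.
- r.read_state(): the state, without advancing time (a new reading comes with each control period).
- r.camera(name): name is "side" or "top" or "wrist"; returns the picture (480x640x3 uint8, red, green, blue); there is no depth.
- r.camera_info(name): a dict with "fx", "fy", "cx", "cy" (pixels), "origin" and "attitude" of the camera in the world. Camera axes: x right, y up, looking along -z (the intrinsics and any distortion apply to the point x, -y, -z); pixel columns grow to the right and rows downward; lengths in m; the calibration is good to about 2 mm. The wrist camera is an equidistant fisheye: a pixel r from the principal point sees the ray r / f radians off the axis. A picture is of the moment at which its call begins: read the wrist's pose just before it. camera_info takes no time and is no camera call; for the wrist camera it gives the pose at the moment of the call.
- r.close_job(): hands the job in; it is judged then, once.
The state is a dict: "time": time; "joint_positions": joint angles; "joint_vel": joint speeds; "joint_torque": joint torques, N m; "ee_pos": TCP position; "eef_rot": TCP orientation; "ft_force": force on the tool from outside, world axes, zero at the start; "torque": the same for the moment, N m; "width": finger opening in m; "grip_force": force on a finger pad.
Only numpy, scipy, OpenCV 4.12 (cv2) and the standard library are available. Lean on these libraries where they do the work, as an engineer would, in place of code of your own. Each camera call takes 0.05 s, during which the arm holds its last target. There are 200 camera calls.

## Working session

There is one attempt and no reset: what is moved stays moved. The work goes in short steps, Python scripts to look and compute and a tool call to move; the robot and the scene stay as the last step left them, time stands still between calls to the robot, and variables do not carry over. Pictures are saved under pics/ and viewed, at most 10 in all, crops included, and the job is handed in when it is done.

Besides the shell and the picture viewer there is one more tool, called after "Emit:" as name(argument=value, ...) on one line, values as JSON. arm_command: Moves the arm, as the interface text tells. Its arguments: {"type":"object","properties":{"moves":{"type":"array"},"fingers":{"type":"number"},"squeeze":{"type":"number"}},"required":["moves"]}

```bash
mkdir -p pics; ls; python3 - <<'E'
from bench import r
import cv2
for n in ("side","top"):
    i=r.camera_info(n); print(n,i)
    cv2.imwrite(f"pics/{n}0.png",r.camera(n)[:,:,::-1])
print(r.read_state())
E
```

```text
pics
side {'fx': 465.7140241477234, 'fy': 465.7140241477234, 'cx': 317.1375317513597, 'cy': 237.22583815117312, 'origin': array([-0.07884072, -0.77005306,  0.90388811]), 'attitude': array([ 0.40184713, -0.14494623, -0.2853747 ,  0.85794566])}
top {'fx': 496.41810673354195, 'fy': 496.41810673354195, 'cx': 325.3792887406412, 'cy': 243.6486052967119, 'origin': array([0.35384094, 0.01717765, 1.2724263 ]), 'attitude': array([-0.05970503,  0.05453184,  0.70506707, -0.70451544])}
{'time': 0.1, 'joint_positions': array([-1.36155415,  0.33276868, -0.06472681,  1.46085436,  0.02161467,
        1.34989828, -0.08852097]), 'joint_vel': array([-9.35819748e-05,  6.68619262e-04, -3.86600672e-04, -2.22314895e-03,
       -7.66541907e-04,  6.75551855e-04,  2.28788111e-04]), 'joint_torque': array([ 1.04499675e-03, -6.24541283e+01,  2.41546507e-02, -3.90708983e+01,
       -6.14136388e-02,  3.67200002e-02,  9.15445162e-05]), 'ee_pos': array([0.14352019, 0.60794466, 0.22185997]), 'eef_rot': array([ 1.15648335e-01,  9.93290030e-01, -6.14908870e-04, -4.03583318e-05]), 'ft_force': array([-0.00526872, -0.20207112,  1.38047066]), 'torque': array([-0.00343933, -0.03647514,  0.01245739]), 'grip_force': 0.0, 'width': 0.086954647872628}
```

View pics/top0.png

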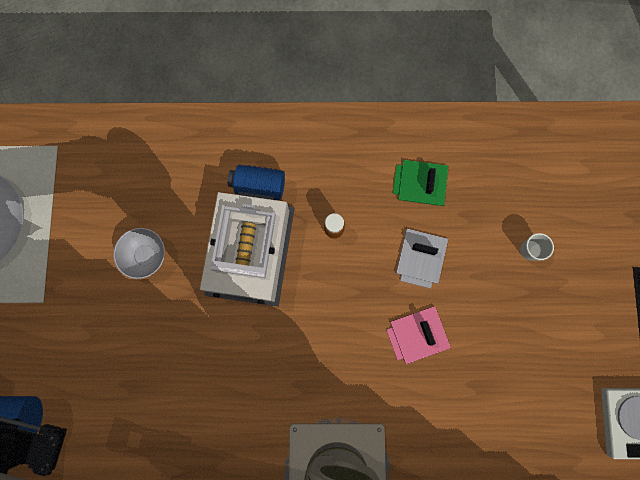

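View pics/side0.png

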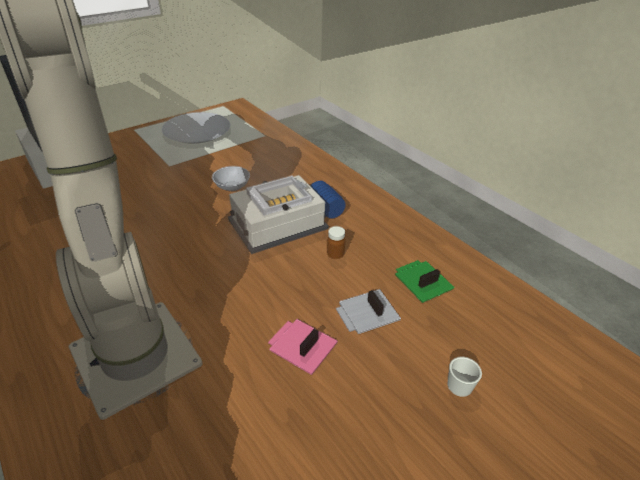

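Candidate covers in the top view are green (422,182), grey (422,257) and pink (418,335). The grey one fits: it is bare steel with a black rib, and green and pink are the excluded look-alikes. Next I confirm it in an enlarged crop, alongside the mill.

```bash
cat > h.py <<'E'
from bench import r
import numpy as np, cv2
from scipy.spatial.transform import Rotation as R
def ray(n,u,v,info=None):
    i=info or r.camera_info(n); q=R.from_quat(i["attitude"])
    x=(u-i["cx"])/i["fx"]; y=(v-i["cy"])/i["fy"]
    return np.array(i["origin"]), q.apply([x,-y,-1.])
def plane(n,u,v,z):
    o,d=ray(n,u,v); return o+d*(z-o[2])/d[2]
def proj(n,p):
    i=r.camera_info(n); c=R.from_quat(i["attitude"]).inv().apply(np.atleast_2d(p)-i["origin"])
    return np.c_[i["cx"]+i["fx"]*c[:,0]/-c[:,2], i["cy"]-i["fy"]*c[:,1]/-c[:,2]]
E
python3 - <<'E'
from h import *
im=cv2.imread("pics/top0.png")
a=cv2.resize(im[185:310,198:298],None,fx=4.8,fy=4.8,interpolation=cv2.INTER_CUBIC)
b=cv2.resize(im[222:292,390:454],None,fx=4.8,fy=4.8,interpolation=cv2.INTER_CUBIC)
c=np.zeros((600,800,3),np.uint8); c[:a.shape[0],:480]=a; c[:b.shape[0],484:484+b.shape[1]]=b
cv2.imwrite("pics/crop1.png",c)
hsv=cv2.cvtColor(im,cv2.COLOR_BGR2HSV)
m=((hsv[...,1]<60)&(hsv[...,2]>90)).astype(np.uint8)
for (x0,y0,x1,y1) in ((385,215,460,300),(195,150,300,310)):
    mm=np.zeros_like(m); mm[y0:y1,x0:x1]=m[y0:y1,x0:x1]
    cs=max(cv2.findContours(mm,cv2.RETR_EXTERNAL,cv2.CHAIN_APPROX_NONE)[0],key=cv2.contourArea)
    print(cv2.contourArea(cs),cv2.minAreaRect(cs),cv2.approxPolyDP(cs,3,True)[:,0].tolist())
k=(hsv[...,2]<60).astype(np.uint8); mm=np.zeros_like(k); mm[215:300,400:450]=k[215:300,400:450]
for c in cv2.findContours(mm,cv2.RETR_EXTERNAL,cv2.CHAIN_APPROX_NONE)[0]: print("blk",cv2.contourArea(c),cv2.minAreaRect(c))
E
```

```text
2092.5 ((421.3841552734375, 258.68670654296875), (43.22039031982422, 52.48521041870117), 13.392498016357422) [[407, 229], [397, 273], [401, 274], [400, 280], [430, 287], [432, 281], [438, 282], [447, 239]]
7269.0 ((245.01553344726562, 245.82754516601562), (75.65760803222656, 100.67939758300781), 9.22988510131836) [[218, 192], [200, 289], [274, 301], [289, 211], [286, 202]]
blk 155.5 ((424.61767578125, 248.52943420410156), (24.73863410949707, 7.518604278564453), 14.03624439239502)
```

View pics/crop1.png

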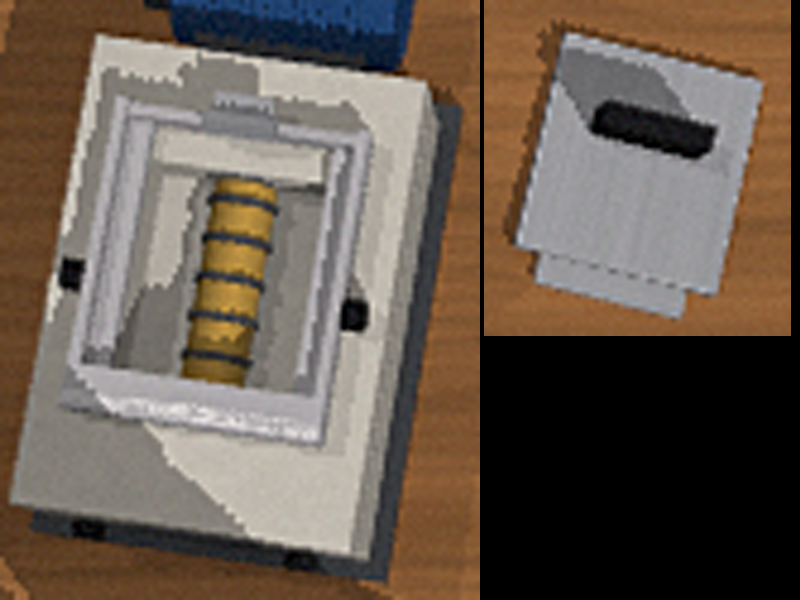

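The crop confirms the grey cover, with a plain steel plate, a black rib and the lip towards the robot. It also shows the mill with its ledge band at the bottom and the catch at the top, at about crop (245,110).

```bash
cat >> h.py <<'E'
def fit(P,M):
    P=np.array(P)[:,:2];M=np.array(M,float)
    pc,mc=P.mean(0),M.mean(0);A=(M-mc).T@(P-pc)
    th=np.arctan2(A[0,1]-A[1,0],A[0,0]+A[1,1]); c,s=np.cos(th),np.sin(th); Rm=np.array([[c,-s],[s,c]])
    t=pc-Rm@mc; return th,t,P-(M@Rm.T+t)
E
python3 - <<'E'
from h import *
cr=lambda x,y,x0,y0:(x0+x/4.8-.4,y0+y/4.8-.4)
P=[plane("top",*cr(x,y,198,185),.1) for x,y in ((97,35),(432,83),(367,560),(10,503))]
th,t,e=fit(P,[(.11,.085),(.11,-.085),(-.13,-.085),(-.13,.085)])
print("mill",th,t,e*1000)
C=[plane("top",*cr(x-484,y,390,222),z) for x,y,z in ((567,33,.008),(762,82,.008),(718,294,.008),(518,246,.008),(535,282,.004),(682,318,.004))]
tc,c,e=fit(C,[(.06,.055),(.06,-.055),(-.06,-.055),(-.06,.055),(-.076,.04),(-.076,-.04)])
print("cover",tc,c,e*1000)
def tom(p):
    d=p[:2]-t; return np.array([np.cos(th)*d[0]+np.sin(th)*d[1],-np.sin(th)*d[0]+np.cos(th)*d[1]])*1000
for n,x,y,z in (("ledge inL",82,365,.121),("ledge inR",322,398,.121),("ledge outL",62,405,.121),("ledge outR",320,443,.121),("wall endL",118,97,.12),("wall endR",370,130,.12),("catch topL",215,93,.132),("catch topR",272,98,.132),("catch noseL",205,128,.119),("catch noseR",275,137,.119),("wall inner L",150,120,.118),("wall innerR",335,148,.118)):
    print(n,tom(plane("top",*cr(x,y,198,185),z)).round(1))
# side view checks
def sp(p): return proj("side",p)[0].round(1)
w=lambda x,y,z:[t[0]+np.cos(th)*x-np.sin(th)*y,t[1]+np.sin(th)*x+np.cos(th)*y,z]
print("deck corners side",[sp(w(x,y,.1)) for x,y in((.11,-.085),(-.13,-.085),(-.13,.085))])
print("cover grip side",sp([c[0]+np.cos(tc)*.015,c[1]+np.sin(tc)*.015,.044]))
im=cv2.imread("pics/side0.png")
a=cv2.resize(im[170:250,215:355],None,fx=5.7,fy=5.7,interpolation=cv2.INTER_CUBIC)
cv2.imwrite("pics/side_crop.png",a)
q=R.from_quat(r.camera_info("wrist")["attitude"]);s=r.read_state();T=R.from_quat(s["eef_rot"])
print("tool axes",T.as_matrix().round(3).tolist(),"wrist",T.inv().apply(np.array(r.camera_info("wrist")["origin"])-s["ee_pos"]),(T.inv()*q).as_matrix().round(2).tolist())
E
```

```text
mill -0.13935062996959457 [0.55128411 0.21726925] [[ 1.3540076   1.89240354]
 [-0.43047584 -0.34636061]
 [-2.64745469 -4.73285907]
 [ 1.72392294  3.18681615]]
cover -0.2465863178569222 [ 0.52910992 -0.22235802] [[-1.03628447 -1.07218945]
 [-1.17707478  1.61394961]
 [ 1.21267494  0.12872998]
 [-0.0091563  -1.25795095]
 [ 0.33928574  0.24336543]
 [ 0.67055487  0.34409538]]
ledge inL [-58.4  60. ]
ledge inR [-58.2 -58.6]
ledge outL [-79.1  66.2]
ledge outR [-80.  -61.1]
wall endL [76.4 65.9]
wall endR [ 77.  -60.9]
catch topL [82.4 15.8]
catch topR [ 83.8 -12.4]
catch noseL [67.  20.6]
catch noseR [ 67.3 -14.6]
wall inner L [67.5 48.6]
wall innerR [ 66.  -44.9]
deck corners side [array([325.3, 201.5]), array([251.2, 224.5]), array([229.1, 194.2])]
cover grip side [376.1 297.5]
tool axes [[-0.973, 0.23, -0.0], [0.23, 0.973, -0.001], [-0.0, -0.001, -1.0]] wrist [ 0.07048275 -0.00173537 -0.16083561] [[0.0, 0.97, 0.25], [1.0, -0.0, -0.0], [-0.0, 0.25, -0.97]]
```

View pics/side_crop.png

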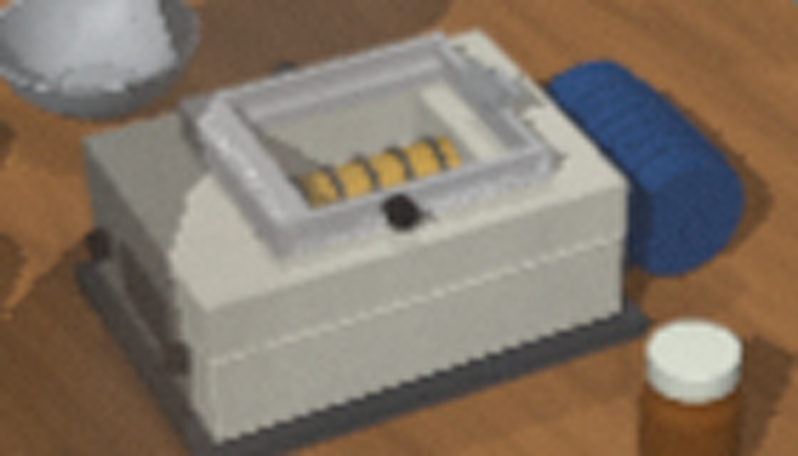

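The side crop's deck corners, near (325,202), (252,224) and (230,195), match the top-view fit within about 1 px. The frame sits roughly +5 mm along x. The mill is on the way to the cover, so I'll stop over it for a wrist-camera check. The tool only turns about its own z axis, so I will pinch the rib by its 60 mm ends and let the cover pivot to get the tilt.

Emit:
arm_command(moves=[-3.1,-2.1,-0.5,0,-3.1,-2.1,-0.5,0,-3.1,-2.1,-0.5,0,-3.1,-2.1,-0.5,0,-3.1,-2.1,-0.5,0,-3.1,-2.1,-0.5,0,-3.1,-2.1,-0.5,0,-3.1,-2.1,-0.5,0,-3.1,-2.1,-0.5,0,-3.1,-2.1,-0.5,0,-3.1,-2.1,-0.5,0,-3.1,-2.1,-0.5,0], fingers=100)

```text
time: 1.1
ee_pos: [0.4485, 0.2759, 0.2827]
eef_rot: [0.116, 0.993, 0.0, -0.0]
ft_force: [0.6, 0.2, -0.1]
width: 0.0867
grip_force: 0.0
```

Emit:
arm_command(moves=[-3.0,-2.4,-0.2,0,-2.5,-2.4,0,0,0,0,0,0,0,0,0,0])

```text
time: 1.43
ee_pos: [0.4911, 0.2161, 0.2843]
eef_rot: [0.118, 0.993, -0.0, -0.0]
ft_force: [0.1, 0.9, 0.7]
width: 0.0869
grip_force: 0.0
```

```bash
cat >> h.py <<'E'
def wray(info,u,v):
    a=np.array([(u-info["cx"])/info["fx"],(v-info["cy"])/info["fy"]]); rr=np.hypot(*a)
    d=np.array([np.sin(rr)*a[0]/rr,-np.sin(rr)*a[1]/rr,-np.cos(rr)])
    return np.array(info["origin"]),R.from_quat(info["attitude"]).apply(d)
def wplane(info,u,v,z):
    o,d=wray(info,u,v); return o+d*(z-o[2])/d[2]
def wproj(info,p):
    c=R.from_quat(info["attitude"]).inv().apply(np.array(p)-info["origin"])
    th=np.arccos(-c[2]/np.linalg.norm(c)); n=np.hypot(c[0],c[1])
    return np.array([info["cx"]+info["fx"]*th*c[0]/n,info["cy"]-info["fy"]*th*c[1]/n])
import json
def wsnap(name):
    i=r.camera_info("wrist"); im=r.camera("wrist")[:,:,::-1]; cv2.imwrite(f"pics/{name}.png",im)
    json.dump({k:(np.array(v).tolist()) for k,v in i.items()},open(f"pics/{name}.json","w")); return i,im
E
python3 - <<'E'
from h import *
i,im=wsnap("w1"); s=r.read_state(); print(s["time"],s["ee_pos"],s["eef_rot"],i)
# expected frame outline corner pixels
th=-.1394;t=[.5513,.2173]
for x,y in((-.08,.064),(-.08,-.064),(.077,-.064),(.077,.064)):
    p=[t[0]+np.cos(th)*x-np.sin(th)*y,t[1]+np.sin(th)*x+np.cos(th)*y,.121]; print(wproj(i,p))
E
```

```text
1.4833 [0.49012308 0.21800631 0.28419275] [ 1.16253842e-01  9.93219465e-01 -4.03687559e-05 -3.70547092e-04] {'fx': 371.64829954431775, 'fy': 371.64829954431775, 'cx': 322.8603157094896, 'cy': 247.63031241752392, 'origin': array([0.42222557, 0.23098628, 0.44514762]), 'attitude': array([-0.10081293, -0.07930261,  0.61405677,  0.77876963])}
[404.63554385 201.72671137]
[261.7619002 215.0229807]
[284.48427046 366.4533404 ]
[408.53917891 354.93457128]
```

View pics/w1.png

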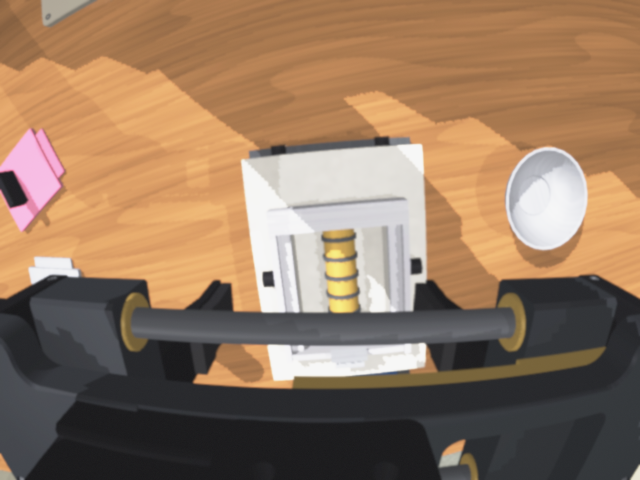

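The wrist view shows the frame between the fingers: ledge band near (270–408, 200–232), deck front corners near (243,160) and (423,145), bowl (547,198). An enlarged crop will give subpixel edges.

```bash
python3 - <<'E'
import cv2
im=cv2.imread("pics/w1.png")
cv2.imwrite("pics/w1c.png",cv2.resize(im[138:282,238:432],None,fx=4,fy=4,interpolation=cv2.INTER_CUBIC))
E
```

```text
(no output)
```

View pics/w1c.png

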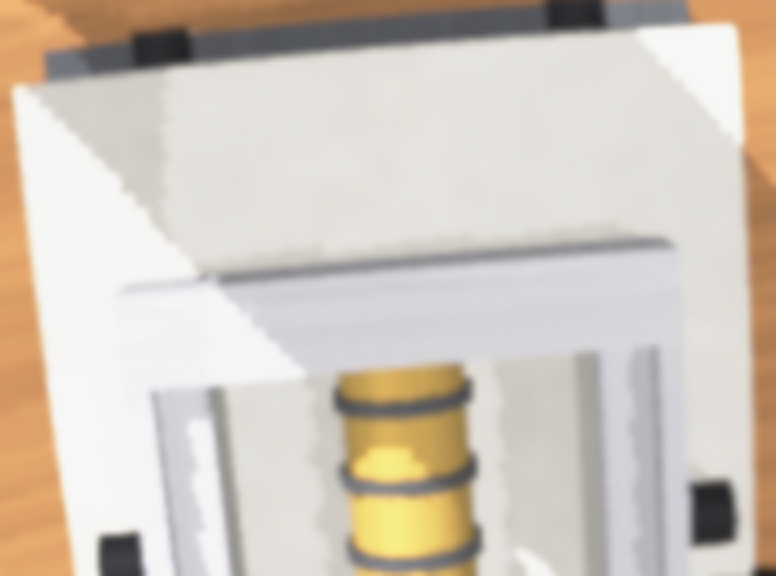

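The crop shows the ledge free edge from (155,388) to (655,348), its outer corners at (118,290) and (675,245), and the deck front corners at (14,88) and (738,27).

```bash
python3 - <<'E'
from h import *
i=json.load(open("pics/w1.json"))
c=lambda x,y:(238+x/4-.4,138+y/4-.4)
th=-.1394;t=np.array([.5513,.2173])
def tom(p):
    d=p[:2]-t; return np.array([np.cos(th)*d[0]+np.sin(th)*d[1],-np.sin(th)*d[0]+np.cos(th)*d[1]])*1000
for n,x,y,z in(("inR",155,388,.121),("inL",655,348,.121),("outR",118,290,.121),("outL",675,245,.121),("deckR",14,88,.1),("deckL",738,27,.1)):
    p=wplane(i,*c(x,y),z); print(n,p.round(4),tom(p).round(1))
# side deck corners
S=[plane("side",215+x/5.7-.4,170+y/5.7-.4,.1) for x,y in((628,185),(210,310),(85,145))]
print([tom(p).round(1) for p in S])
for n,x,y,z in (("ledge inner nearR",300,213,.121),("ledge out R",283,245,.121),("ledge out L",203,125,.121)):
    print(n,tom(plane("side",215+x/5.7-.4,170+y/5.7-.4,z)).round(1))
E
```

```text
inR [0.4836 0.1732 0.121 ] [-60.9 -53.1]
inL [0.5007 0.2848 0.121 ] [-59.4  59.9]
outR [0.4601 0.1709 0.121 ] [-83.9 -58.6]
outL [0.4788 0.2938 0.121 ] [-82.5  65.7]
deckR [0.4099 0.1552 0.1   ] [-131.4  -81.1]
deckL [0.4348 0.3237 0.1   ] [-130.2   89.1]
[array([107.2, -86.7]), array([-128.3,  -83.1]), array([-130.5,   80.1])]
ledge inner nearR [-66.6 -56.5]
ledge out R [-85.2 -77.3]
ledge out L [-78.5  39. ]
```

Emit:
arm_command(moves=[-1.3,-3.5,0,0.4,-1.3,-3.5,0,0.4,-1.3,-3.5,0,0,-1.3,-3.5,0,0,-1.3,-3.5,0,0,-1.3,-3.5,0,0,-1.3,-3.5,0,0,-1.3,-3.5,0,0,-1.3,-3.5,0,0,-1.3,-3.5,0,0,-1.3,-3.5,0,0,-1.3,-3.5,0,0])

```text
time: 2.48
ee_pos: [0.5408, -0.2266, 0.2843]
eef_rot: [0.121, 0.993, 0.001, 0.0]
ft_force: [0.7, 0.4, -0.7]
width: 0.0869
grip_force: 0.0
```

Emit:
arm_command(moves=[0,0,4,0,0,0,4,0,0,0,2,0,0,0,0,0,0,0,0,0])

```text
time: 2.9
ee_pos: [0.5402, -0.2254, 0.1841]
eef_rot: [0.122, 0.993, 0.0, -0.001]
ft_force: [0.3, 0.5, 0.5]
width: 0.0875
grip_force: 0.0
```

```bash
python3 - <<'E'
from h import *
i,im=wsnap("w2"); s=r.read_state(); T=R.from_quat(s["eef_rot"]); print(s["time"],s["ee_pos"],T.as_matrix().round(4).tolist())
hsv=cv2.cvtColor(np.ascontiguousarray(im),cv2.COLOR_BGR2HSV)
m=((hsv[...,1]<40)&(hsv[...,2]>140)).astype(np.uint8)
for c in cv2.findContours(m,cv2.RETR_EXTERNAL,cv2.CHAIN_APPROX_NONE)[0]:
    if cv2.contourArea(c)>500: print(cv2.contourArea(c),cv2.approxPolyDP(c,3,True)[:,0].tolist())
tc=-.2466;c=np.array([.5291,-.2224])
for x,y,z in((-.076,.04,.004),(-.076,-.04,.004),(-.06,.055,.008),(-.06,-.055,.008),(.015,-.03,.044),(.015,.03,.044)):
    print((x,y),wproj(i,[c[0]+np.cos(tc)*x-np.sin(tc)*y,c[1]+np.sin(tc)*x+np.cos(tc)*y,z]).round(1))
E
```

```text
2.95 [ 0.54100708 -0.22604323  0.18565498] [[-0.9704, 0.2417, 0.0009], [0.2417, 0.9704, 0.0001], [-0.0008, 0.0003, -1.0]]
3329.5 [[151, 320], [153, 325], [338, 331], [340, 338], [367, 334], [370, 338], [423, 332], [434, 336], [508, 328], [506, 319], [358, 324]]
1815.5 [[582, 223], [565, 240], [564, 260], [581, 275], [594, 274], [606, 258], [608, 241], [602, 229]]
16217.0 [[283, 132], [281, 149], [265, 150], [268, 274], [379, 276], [385, 152], [369, 149], [367, 133]]
2546.0 [[639, 45], [621, 49], [629, 141], [625, 249], [637, 255]]
(-0.076, 0.04) [369.1 134.5]
(-0.076, -0.04) [281.1 134. ]
(-0.06, 0.055) [385.8 152.3]
(-0.06, -0.055) [264.2 151.7]
(0.015, -0.03) [289.  241.6]
(0.015, 0.03) [360.8 241.9]
```

View pics/w2.png

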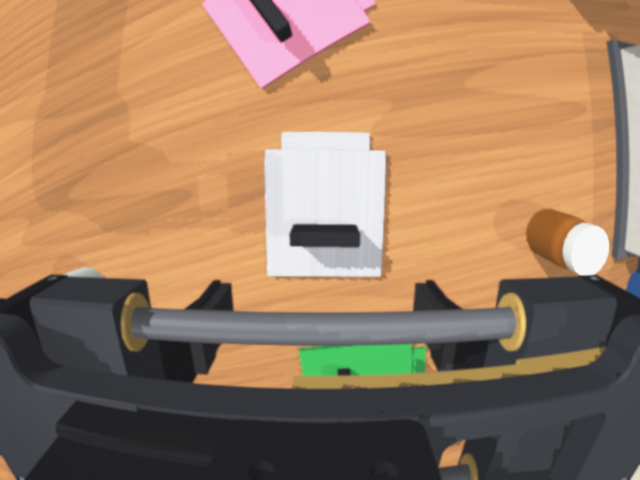

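Wrist and top fits agree within about 1 px: seen lip corners (282,132) and (369,133), rib 290–359 at row 241. Descending now to pinch the rib by its ends.

Emit:
arm_command(moves=[-0.2,0,4,0,0,0,4,0,0,0,4,0,0,0,3,0,0,0,1.4,0,0,0,0,0,0,0,0,0])

```text
time: 3.53
ee_pos: [0.5435, -0.2277, 0.0224]
eef_rot: [0.122, 0.992, -0.0, 0.001]
ft_force: [0.5, -0.4, 0.4]
width: 0.0872
grip_force: 0.0
```

Emit:
arm_command(moves=[0,0,0.5,0,0,0,0,0,0,0,0,0])

```text
time: 3.78
ee_pos: [0.5431, -0.2277, 0.0169]
eef_rot: [0.123, 0.992, 0.0, 0.001]
ft_force: [0.0, 0.1, -0.2]
width: 0.087
grip_force: 0.0
```

Emit:
arm_command(moves=[0,0,0,0,0,0,0,0,0,0,0,0,0,0,0,0,0,0,0,0,0,0,0,0,0,0,0,0,0,0,0,0], fingers=0, squeeze=8)

```text
time: 4.45
ee_pos: [0.5423, -0.2272, 0.0156]
eef_rot: [0.122, 0.992, 0.0, 0.0]
ft_force: [0.6, 2.0, 2.6]
width: 0.0597
grip_force: 8.0
```

Emit:
arm_command(moves=[0,0,-1,0,0,0,-2,0,0,0,-3,0,0,0,-3,0,0,0,-2,0,0,0,0,0,0,0,0,0,0,0,0,0,0,0,0,0])

```text
time: 5.2
ee_pos: [0.5411, -0.2271, 0.1239]
eef_rot: [0.123, 0.992, 0.0, -0.001]
ft_force: [0.5, -0.3, -3.7]
width: 0.0599
grip_force: 8.0
```

```bash
python3 - <<'E'
from h import *
s=r.read_state(); print(s["time"],s["ee_pos"],s["ft_force"],s["torque"],s["grip_force"])
i,im=wsnap("w3"); sd=r.camera("side")[:,:,::-1]; cv2.imwrite("pics/side3.png",sd)
p=proj("side",s["ee_pos"])[0]; print(p); u,v=int(p[0]),int(p[1])
a=cv2.resize(np.ascontiguousarray(sd[v-60:v+60,u-80:u+80]),None,fx=2.5,fy=2.5,interpolation=cv2.INTER_CUBIC)
b=cv2.resize(np.ascontiguousarray(im[60:300,200:450]),None,fx=1.55,fy=1.55)
o=np.zeros((600,800,3),np.uint8); o[:a.shape[0],:a.shape[1]]=a; o[:b.shape[0],405:405+b.shape[1]]=b
cv2.imwrite("pics/c3.png",o)
E
```

```text
5.2 [ 0.54105905 -0.22712585  0.12393419] [ 0.53785148 -0.26869045 -3.69813481] [ 0.0088961  -0.07673407 -0.05509765] 7.998318284080597
[378.90250061 275.37615526]
```

View pics/c3.png

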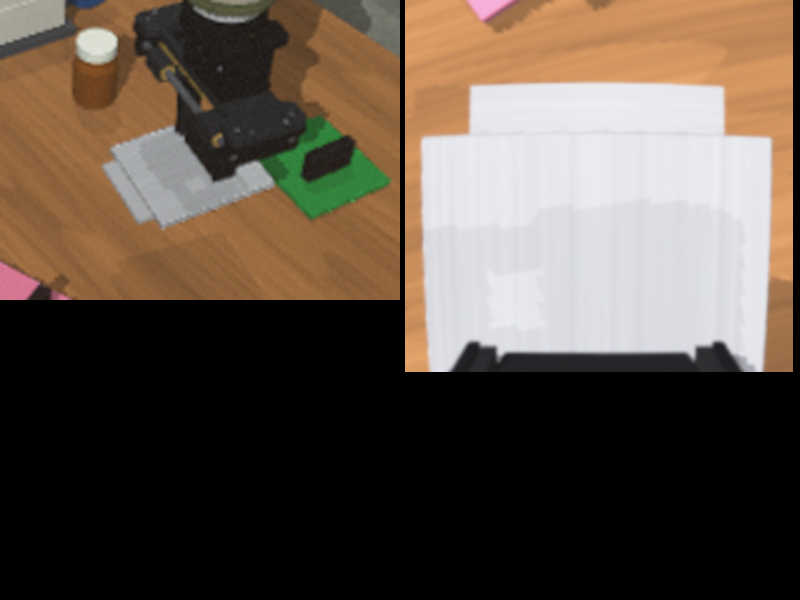

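The cover is held: lip edge at wrist row ~115, columns 242–406. I'll compute the tilt from those pixels.

```bash
cat >> h.py <<'E'
from scipy.optimize import least_squares
PX,PZ=.015,.0346
def cpt(s,th,x,y,z,px=None):
    """cover point -> world, tilt th (lip low), pinned at grasp point; tool x = cover -x"""
    T=R.from_quat(s["eef_rot"]).as_matrix(); g=np.array(s["ee_pos"])-.019*T[:,2]
    a=x-(PX if px is None else px); b=z-PZ
    # lip low: -x goes down
    X=a*np.cos(th)-b*np.sin(th); Z=a*np.sin(th)+b*np.cos(th)
    return g-T[:,0]*X+T[:,1]*y-T[:,2]*Z
def tilt(s,i,obs):
    f=lambda q:np.concatenate([wproj(i,cpt(s,q[0],x,y+q[1],z,q[2]))-uv for (x,y,z),uv in obs])
    k=least_squares(f,[.3,0,PX]); return k.x,k.fun
def lipobs(im):
    """lip and plate corners from the steel mask"""
    hsv=cv2.cvtColor(np.ascontiguousarray(im),cv2.COLOR_BGR2HSV)
    m=((hsv[...,1]<40)&(hsv[...,2]>110)).astype(np.uint8); m[300:]=0; m[:,:180]=0; m[:,460:]=0
    c=max(cv2.findContours(m,cv2.RETR_EXTERNAL,cv2.CHAIN_APPROX_NONE)[0],key=cv2.contourArea)
    return cv2.approxPolyDP(c,3,True)[:,0].tolist()
E
python3 - <<'E'
from h import *
s=r.read_state(); i=json.load(open("pics/w3.json")); im=cv2.imread("pics/w3.png")
print(lipobs(im))
c=lambda x,y:np.array([200+(x-405)/1.55-.3,60+y/1.55-.3])
L=.0762
obs=[((-.076,-.04,.004),c(470,86)),((-.076,.04,.004),c(724,86)),((-.06,-.055,.008),c(422,137)),((-.06,.055,.008),c(771,137))]
print(tilt(s,i,obs))
E
```

```text
[[211, 149], [216, 299], [229, 299], [241, 280], [257, 283], [260, 291], [265, 287], [381, 287], [386, 292], [388, 283], [404, 280], [418, 299], [430, 299], [436, 151], [405, 146], [404, 116], [244, 115], [242, 145]]
(array([ 0.11539809, -0.00133661,  0.01780434]), array([ 0.43454955,  0.33560738, -0.72920158,  0.52372604, -0.61794836,
       -0.52897582,  0.89521487, -0.29326139]))
```

Emit:
arm_command(moves=[0,0,3,0,0,0,3,0,0,0,1.8,0,0,0,0,0,0,0,0,0,0,0,0,0])

```text
time: 5.8
ee_pos: [0.5427, -0.228, 0.0486]
eef_rot: [0.123, 0.992, -0.0, 0.001]
ft_force: [0.3, -0.2, -3.1]
width: 0.0597
grip_force: 8.0
```

Emit:
arm_command(moves=[0,0,0,0,0,0,0,0,0,0,0,0,0,0,0,0,0,0,0,0,0,0,0,0], squeeze=5)

```text
time: 6.3
ee_pos: [0.5422, -0.2275, 0.0477]
eef_rot: [0.123, 0.992, 0.0, 0.0]
ft_force: [-0.5, -0.1, -3.2]
width: 0.0598
grip_force: 5.0
```

```bash
cat > t.py <<'E'
from h import *
import sys
i,im=wsnap(sys.argv[1]); s=r.read_state(); o=lipobs(im); print(s["time"],s["ee_pos"].round(4),s["ft_force"].round(1),s["grip_force"])
P=np.array(o,float); P=P[P[:,1]<200]; lo=P[:,1].min(); e=P[P[:,1]<lo+8]; e=[e[e[:,0].argmin()],e[e[:,0].argmax()]]
pl=[P[P[:,0].argmin()],P[P[:,0].argmax()]]
print(e,pl)
obs=[((-.076,-.04,.004),e[0]),((-.076,.04,.004),e[1]),((-.06,-.055,.008),pl[0]),((-.06,.055,.008),pl[1])]
q,f=tilt(s,i,obs); print("tilt,dy,px",q.round(4),f.round(1)); print("lip",cpt(s,q[0],-.076,0,.002,q[2]).round(4))
E
python3 t.py w4
```

```text
6.35 [ 0.5421 -0.2274  0.0476] [-0.5  0.1 -3. ] 4.999972569494275
[array([245., 120.]), array([401., 120.])] [array([213., 153.]), array([433., 154.])]
tilt,dy,px [ 0.1803 -0.0016  0.0178] [-0.8  1.5  0.8  1.6 -0.3 -1.1  0.3 -2. ]
lip [ 0.4582 -0.2064  0.0177]
```

Emit:
arm_command(moves=[0,0,0,0,0,0,0,0,0,0,0,0,0,0,0,0,0,0,0,0,0,0,0,0], squeeze=3.6)

```text
time: 6.85
ee_pos: [0.5421, -0.2274, 0.0475]
eef_rot: [0.123, 0.992, 0.0, -0.0]
ft_force: [0.7, 0.7, -2.6]
width: 0.0599
grip_force: 3.6
```

```bash
python3 t.py w5
```

```text
6.9 [ 0.5421 -0.2275  0.0475] [ 0.3  0.3 -3.2] 3.600024361294345
[array([252., 139.]), array([395., 140.])] [array([222., 166.]), array([424., 167.])]
tilt,dy,px [ 0.3986 -0.0015  0.021 ] [-0.4  1.5 -0.1  0.6 -0.3 -0.6  0.8 -1.5]
lip [ 0.4676 -0.2088 -0.0012]
```

Emit:
arm_command(moves=[0,0,0,0,0,0,0,0,0,0,0,0,0,0,-1,0,0,0,-3,0,0,0,-4,0,0,0,-4,0,0,0,-4,0,0,0,-4,0,0,0,0,0,0,0,0,0], squeeze=25)

```text
time: 7.82
ee_pos: [0.543, -0.2282, 0.2504]
eef_rot: [0.123, 0.992, -0.0, 0.002]
ft_force: [0.2, 0.8, -3.4]
width: 0.0598
grip_force: 25.0
```

```bash
python3 t.py w6
```

```text
7.8667 [ 0.5421 -0.2275  0.2481] [-0.   0.8 -2.4] 25.000020302832127
[array([253., 139.]), array([394., 140.])] [array([221., 168.]), array([424., 167.])]
tilt,dy,px [ 0.3839 -0.002   0.0185] [-1.7  1.8  0.7  0.9  0.5 -1.9  0.5 -0.8]
lip [ 0.469  -0.2092  0.2014]
```

The cover is held at a tilt of about 0.38 rad. Next I carry it above the mill and compare it with the ledge in one wrist image, so that camera bias cancels.

Emit:
arm_command(moves=[0.6,2,0,0,0.6,3,0,0,0.6,4,0,0,0.6,4,0,0,0.6,4,0,0,0.6,4,0,0,0.6,4,0,0,0.6,4,0,0,0.6,4,0,0,0.6,4,0,0,0.6,4,0,0,0.6,3,0,0])

```text
time: 8.87
ee_pos: [0.5778, 0.2206, 0.2451]
eef_rot: [0.121, 0.993, -0.0, -0.002]
ft_force: [0.6, 1.1, -3.0]
width: 0.0598
grip_force: 25.0
```

Emit:
arm_command(moves=[0,0,0,-3.2,0,0,0,-3.2,0,0,2,0,0,0,2,0,0,0,1,0,0,0,0,0,0,0,0,0,0,0,0,0])

```text
time: 9.53
ee_pos: [0.5796, 0.2169, 0.1982]
eef_rot: [0.067, 0.998, 0.0, 0.0]
ft_force: [0.1, -0.8, -2.5]
width: 0.0595
grip_force: 25.0
```

```bash
python3 t.py w7; python3 - <<'E'
import cv2
im=cv2.imread("pics/w7.png"); cv2.imwrite("pics/w7c.png",cv2.resize(im[70:270,190:455],None,fx=3,fy=3,interpolation=cv2.INTER_CUBIC))
E
```

```text
9.5833 [0.5798 0.2169 0.1986] [-0.8  0.3 -3.7] 25.000099693425
[array([209.,  36.]), array([347.,  31.])] [array([206., 148.]), array([443.,  39.])]
tilt,dy,px [ 0.0331 -0.0139  0.0485] [  6.   13.4  34.6  14.7 -23.7 -66.5 -27.9  38. ]
lip [0.4575 0.2334 0.1807]
```

View pics/w7c.png

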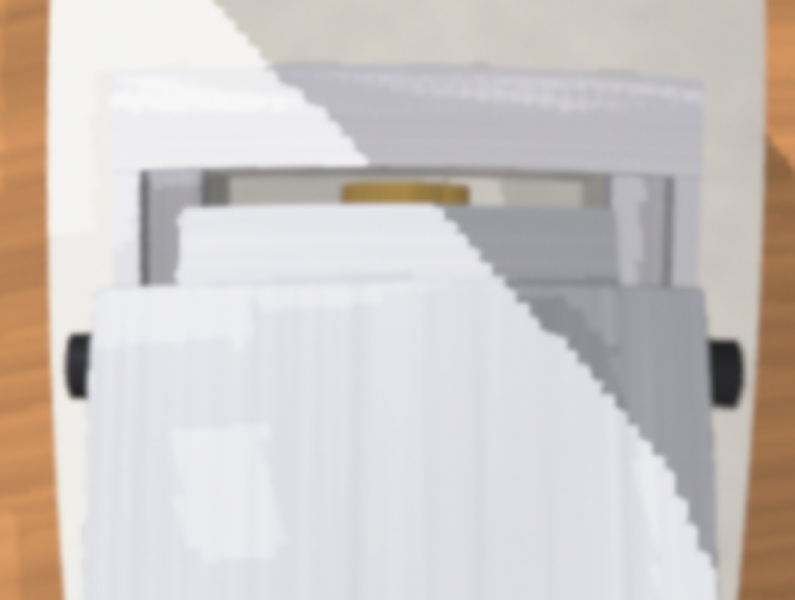

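The crop shows the ledge free edge (142,170)–(672,176), the lip end (180,208)–(613,208) and the plate front (100,290)–(703,287). The lip is well ahead of the ledge, with a small lateral offset to work out.

```bash
python3 - <<'E'
from h import *
s=r.read_state(); i=json.load(open("pics/w7.json")); c=lambda x,y:np.array([190+x/3-.33,70+y/3-.33])
q,f=tilt(s,i,[((-.076,-.04,.004),c(180,208)),((-.076,.04,.004),c(613,208)),((-.06,-.055,.008),c(97,289)),((-.06,.055,.008),c(704,287))])
print("tilt",q.round(4),f.round(1))
T=R.from_quat(s["eef_rot"]); tl=lambda p:T.inv().apply(np.array(p)-s["ee_pos"])*1000
print("lip",tl(cpt(s,q[0],-.076,0,.002,q[2])).round(1),"y",(q[1]*1000).round(1))
for n,x,y,z in(("inR",142,170,.121),("inL",672,176,.121),("outR",100,75,.121),("outL",704,80,.121)): print(n,tl(wplane(i,*c(x,y),z)).round(1))
print(T.as_matrix().round(3).tolist(), s["ee_pos"])
E
```

```text
tilt [ 0.3915 -0.0019  0.0214] [ 0.9  0.8  0.4  0.8 -1.4 -1.2  0.1 -0.4]
lip [77.6  0.  48.3] y -1.9
inR [ 88.6 -56.8  77.4]
inL [87.6 56.7 77.5]
outR [110.2 -66.2  77.4]
outL [109.2  63.8  77.5]
[[-0.991, 0.134, 0.001], [0.134, 0.991, 0.001], [-0.001, 0.001, -1.0]] [0.57977101 0.21692479 0.19856887]
```

Emit:
arm_command(moves=[0,0.15,0,0.4,0,0,1.5,0,0,0,1.5,0,0,0,1,0,0,0,0.4,0,0,0,0,0,0,0,0,0,0,0,0,0])

```text
time: 10.25
ee_pos: [0.58, 0.2185, 0.1545]
eef_rot: [0.071, 0.998, 0.0, 0.001]
ft_force: [0.9, -0.6, -2.7]
width: 0.0598
grip_force: 25.0
```

Emit:
arm_command(moves=[0,0,0.1,0,0,0,0,0,0,0,0.1,0,0,0,0,0])

```text
time: 10.58
ee_pos: [0.5798, 0.2184, 0.1518]
eef_rot: [0.071, 0.998, 0.0, 0.0]
ft_force: [0.3, -0.0, -1.5]
width: 0.06
grip_force: 25.0
```

Emit:
arm_command(moves=[0.4,0,0,0,0.4,0,0,0,0.4,0,0,0,0.4,0,0,0,0,0,0,0,0,0,0,0])

```text
time: 11.08
ee_pos: [0.563, 0.2208, 0.1515]
eef_rot: [0.07, 0.998, 0.0, -0.0]
ft_force: [-0.3, 0.6, -1.1]
width: 0.0596
grip_force: 25.0
```

Emit:
arm_command(moves=[0.1,0,0,0,0.1,0,0,0,0,0,0,0,0,0,0,0])

```text
time: 11.42
ee_pos: [0.5618, 0.2208, 0.1516]
eef_rot: [0.07, 0.998, 0.0, 0.0]
ft_force: [1.6, -1.0, -0.3]
width: 0.0601
grip_force: 25.0
```

Emit:
arm_command(moves=[0.1,0,0,0,0.1,0,0,0,0,0,0,0,0,0,0,0])

```text
time: 11.75
ee_pos: [0.5597, 0.221, 0.1516]
eef_rot: [0.07, 0.998, 0.0, 0.0]
ft_force: [1.1, -0.1, -0.3]
width: 0.0598
grip_force: 25.0
```

Emit:
arm_command(moves=[0.1,0,0,0,0,0,0,0,0,0,0,0])

```text
time: 12.0
ee_pos: [0.5587, 0.2212, 0.1516]
eef_rot: [0.07, 0.998, 0.0, -0.0]
ft_force: [1.2, -0.2, 1.5]
width: 0.0598
grip_force: 25.0
```

Emit:
arm_command(moves=[0.1,0,0,0,0,0,0,0,0,0,0,0])

```text
time: 12.25
ee_pos: [0.5579, 0.2213, 0.1517]
eef_rot: [0.071, 0.998, 0.0, 0.0]
ft_force: [2.0, -0.6, 1.6]
width: 0.0599
grip_force: 25.0
```

Emit:
arm_command(moves=[0.1,0,0,0,0,0,0,0,0,0,0,0])

```text
time: 12.5
ee_pos: [0.5576, 0.2213, 0.152]
eef_rot: [0.071, 0.997, 0.0, 0.001]
ft_force: [4.3, -0.5, 0.9]
width: 0.06
grip_force: 25.0
```

The lip met the stop after about 22.5 mm, against 23 expected, at about 4 N. Now I swing the cover down along an arc about the lip.

Emit:
arm_command(moves=[-0.25,0,0.23,0,-0.25,0,0.23,0,0,0,0,0,0,0,0,0], squeeze=20)

```text
time: 12.83
ee_pos: [0.5618, 0.2208, 0.1467]
eef_rot: [0.071, 0.998, -0.0, -0.0]
ft_force: [2.9, -0.5, 0.7]
width: 0.06
grip_force: 20.0
```

Emit:
arm_command(moves=[-0.25,0,0.3,0,-0.25,0,0.3,0,0,0,0,0,0,0,0,0])

```text
time: 13.17
ee_pos: [0.5663, 0.2202, 0.1403]
eef_rot: [0.07, 0.998, -0.0, -0.001]
ft_force: [0.8, 0.0, -2.4]
width: 0.0598
grip_force: 20.0
```

```bash
python3 t.py w8
```

```text
13.2167 [0.5663 0.2202 0.1404] [ 0.9 -0.1 -2.5] 20.000776746310294
[array([268.,  22.]), array([348.,  21.])] [array([180.,  31.]), array([459.,  31.])]
tilt,dy,px [ 0.1261 -0.0065  0.0764] [-30.4  -8.   42.1  -8.4  26.    8.7 -37.4   6.9]
lip [0.4206 0.2408 0.108 ]
```

Emit:
arm_command(moves=[0.1,0,0,0,0,0,0,0,0,0,0,0])

```text
time: 13.47
ee_pos: [0.5658, 0.2202, 0.141]
eef_rot: [0.071, 0.998, 0.0, 0.0]
ft_force: [4.2, 0.3, -3.3]
width: 0.0599
grip_force: 20.0
```

Emit:
arm_command(moves=[0.1,0,0,0,0,0,0,0,0,0,0,0])

```text
time: 13.72
ee_pos: [0.5655, 0.2201, 0.1414]
eef_rot: [0.071, 0.997, 0.0, 0.001]
ft_force: [4.9, -0.2, -1.6]
width: 0.0599
grip_force: 20.0
```

Emit:
arm_command(moves=[-0.22,0,0.28,0,-0.22,0,0.28,0,0,0,0,0,0,0,0,0])

```text
time: 14.05
ee_pos: [0.5689, 0.2197, 0.1351]
eef_rot: [0.07, 0.998, -0.0, -0.0]
ft_force: [2.1, 0.3, -1.6]
width: 0.0596
grip_force: 20.0
```

Emit:
arm_command(moves=[-0.2,0,0.3,0,0,0,0,0,0,0,0,0])

```text
time: 14.3
ee_pos: [0.5706, 0.2197, 0.1319]
eef_rot: [0.07, 0.998, -0.0, -0.001]
ft_force: [-0.6, 0.7, -2.6]
width: 0.0598
grip_force: 20.0
```

Emit:
arm_command(moves=[-0.15,0,0.25,0,0,0,0,0,0,0,0,0])

```text
time: 14.55
ee_pos: [0.5719, 0.2195, 0.1293]
eef_rot: [0.07, 0.998, -0.0, -0.001]
ft_force: [-2.0, 0.6, -3.2]
width: 0.06
grip_force: 20.0
```

Emit:
arm_command(moves=[0.1,0,0,0,0,0,0,0,0,0,0,0])

```text
time: 14.8
ee_pos: [0.5716, 0.2194, 0.1297]
eef_rot: [0.071, 0.998, 0.0, 0.0]
ft_force: [0.3, 1.4, -3.9]
width: 0.0596
grip_force: 20.0
```

Emit:
arm_command(moves=[0.1,0,0,0,0,0,0,0,0,0,0,0])

```text
time: 15.05
ee_pos: [0.5713, 0.2193, 0.1302]
eef_rot: [0.071, 0.997, 0.0, 0.001]
ft_force: [5.1, 0.2, -3.3]
width: 0.0597
grip_force: 20.0
```

Emit:
arm_command(moves=[-0.1,0,0.2,0,0,0,0,0,0,0,0,0])

```text
time: 15.3
ee_pos: [0.572, 0.2193, 0.1282]
eef_rot: [0.071, 0.998, 0.0, 0.0]
ft_force: [3.7, -1.1, 1.3]
width: 0.0599
grip_force: 20.0
```

Emit:
arm_command(moves=[-0.05,0,0.2,0,0,0,0,0,0,0,0,0])

```text
time: 15.55
ee_pos: [0.5724, 0.2192, 0.1273]
eef_rot: [0.07, 0.998, 0.0, 0.0]
ft_force: [-1.5, -3.0, 11.6]
width: 0.0597
grip_force: 20.0
```

Emit:
arm_command(moves=[0,0,0.15,0,0,0,0,0,0,0,0,0])

```text
time: 15.8
ee_pos: [0.5727, 0.2192, 0.1269]
eef_rot: [0.071, 0.998, 0.001, 0.001]
ft_force: [-4.2, -3.9, 19.3]
width: 0.0598
grip_force: 20.0
```

Emit:
arm_command(moves=[0,0,-0.2,0,0,0,0,0,0,0,0,0,0,0,0,0])

```text
time: 16.13
ee_pos: [0.5725, 0.2192, 0.1269]
eef_rot: [0.071, 0.997, 0.0, 0.001]
ft_force: [2.1, -2.9, 5.9]
width: 0.0595
grip_force: 20.0
```

Emit:
arm_command(moves=[0,0,0,0,0,0,0,0,0,0,0,0,0,0,0,0], fingers=100)

```text
time: 16.47
ee_pos: [0.5713, 0.2196, 0.1258]
eef_rot: [0.07, 0.998, -0.0, -0.001]
ft_force: [0.4, -0.2, -0.4]
width: 0.0788
grip_force: 0.0
```

Emit:
arm_command(moves=[0,0,-1,0,0,0,-2,0,0,0,-4,0,0,0,-4,0,4,0,-2,0,0,0,0,0,0,0,0,0])

```text
time: 17.05
ee_pos: [0.5346, 0.2256, 0.2573]
eef_rot: [0.07, 0.998, 0.002, 0.001]
ft_force: [-1.0, -0.5, -0.8]
width: 0.087
grip_force: 0.0
```

```bash
python3 - <<'E'
from h import *
s=r.read_state(); print(s["time"],s["ee_pos"],s["width"])
i,im=wsnap("w9"); sd=r.camera("side")[:,:,::-1]; tp=r.camera("top")[:,:,::-1]; cv2.imwrite("pics/side9.png",sd); cv2.imwrite("pics/top9.png",tp)
p=wproj(i,[.5555,.2215,.125]).astype(int); print(p)
b=cv2.resize(np.ascontiguousarray(im[max(0,p[1]-100):p[1]+100,p[0]-100:p[0]+100]),(395,395),interpolation=cv2.INTER_CUBIC)
a=cv2.resize(np.ascontiguousarray(sd[160:250,225:335]),None,fx=3.6,fy=3.6,interpolation=cv2.INTER_CUBIC)
o=np.zeros((400,800,3),np.uint8); o[:a.shape[0],:a.shape[1]]=a; o[:b.shape[0],402:402+b.shape[1]]=b
cv2.imwrite("pics/c9.png",o)
E
```

```text
17.05 [0.53461232 0.22560345 0.25726329] 0.0869556844055611
[322 264]
```

View pics/c9.png

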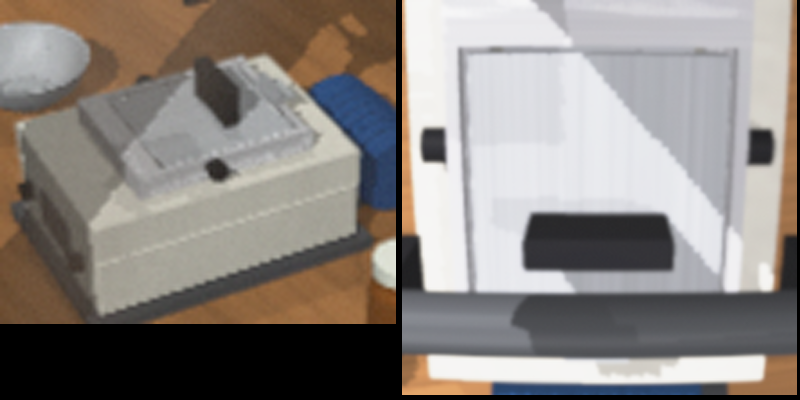

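The last view shows the plate inside the frame walls, front edge against the ledge and parallel to it, and level in the side view. The catch end is hidden. To verify the snap, I'll press gently on the rib top with shut fingers and read the height; home should be about z 0.154.

Emit:
arm_command(moves=[-3.55,0,0,0,0,0,4,0,0,0,3,0,0,0,1.5,0,0,0,0,0,0,0,0,0,0,0,0,0,0,0,0,0], fingers=0)

```text
time: 17.87
ee_pos: [0.5711, 0.2197, 0.1715]
eef_rot: [0.071, 0.998, 0.001, 0.001]
ft_force: [0.4, 0.8, -0.4]
width: 0.0416
grip_force: 0.0
```

Emit:
arm_command(moves=[0,0,0.6,0,0,0,0.3,0,0,0,0,0,0,0,0,0])

```text
time: 18.2
ee_pos: [0.5701, 0.2196, 0.1609]
eef_rot: [0.07, 0.998, 0.0, -0.0]
ft_force: [1.0, -0.2, -0.7]
width: 0.015
grip_force: 0.0
```

Emit:
arm_command(moves=[0,0,0.3,0,0,0,0,0,0,0,0,0])

```text
time: 18.45
ee_pos: [0.5701, 0.2196, 0.1578]
eef_rot: [0.07, 0.998, -0.0, -0.0]
ft_force: [0.1, -0.3, 0.8]
width: 0.0021
grip_force: 0.0
```

Emit:
arm_command(moves=[0,0,0.15,0,0,0,0,0,0,0,0,0])

```text
time: 18.7
ee_pos: [0.5702, 0.2196, 0.1564]
eef_rot: [0.07, 0.998, 0.0, -0.0]
ft_force: [-0.1, -0.0, 0.2]
width: 0.0005
grip_force: 0.0
```

Emit:
arm_command(moves=[0,0,0.15,0,0,0,0,0,0,0,0,0])

```text
time: 18.95
ee_pos: [0.5702, 0.2196, 0.1549]
eef_rot: [0.07, 0.998, -0.0, -0.0]
ft_force: [0.6, -0.3, 0.2]
width: 0.0005
grip_force: 0.0
```

Emit:
arm_command(moves=[0,0,0.1,0,0,0,0,0,0,0,0,0])

```text
time: 19.2
ee_pos: [0.5703, 0.2197, 0.1545]
eef_rot: [0.07, 0.998, 0.0, 0.0]
ft_force: [-2.2, -0.2, 5.9]
width: 0.0006
grip_force: 2.8
```

Emit:
arm_command(moves=[0,0,0.1,0,0,0,0,0,0,0,0,0])

```text
time: 19.45
ee_pos: [0.5704, 0.2197, 0.1545]
eef_rot: [0.071, 0.998, 0.0, 0.0]
ft_force: [-5.6, -1.8, 12.6]
width: 0.0003
grip_force: 6.5
```

Emit:
arm_command(moves=[0,0,0.1,0,0,0,0,0,0,0,0,0])

```text
time: 19.7
ee_pos: [0.5704, 0.2197, 0.1544]
eef_rot: [0.071, 0.998, 0.001, 0.0]
ft_force: [-9.2, -3.3, 19.9]
width: 0.0004
grip_force: 10.2
```

The rib top is solid at 0.1545 m with the load both light and at 20 N, so the cover rests on the rails; on the end wall it would read about 0.158 m. Retreating and checking that it stays down.

Emit:
arm_command(moves=[0,0,-1,0,0,0,-3,0,0,0,-4,0,0,0,-4,0,4,0,-3,0,4,0,0,0,0,0,0,0,0,0,0,0,0,0,0,0])

```text
time: 20.45
ee_pos: [0.4978, 0.2299, 0.2972]
eef_rot: [0.07, 0.998, 0.0, 0.0]
ft_force: [0.0, -0.6, 0.0]
width: 0.0006
grip_force: 0.0
```

```bash
python3 - <<'E'
from h import *
s=r.read_state(); print(s["time"],s["ee_pos"],s["ft_force"])
i,im=wsnap("w10")
hsv=cv2.cvtColor(np.ascontiguousarray(im),cv2.COLOR_BGR2HSV); th=-.14
for zz in (.154,):
    P=[.5695-.0,.2200,zz]; u,v=wproj(i,P).astype(int); print(u,v)
    m=np.zeros(im.shape[:2],np.uint8); m[v-40:v+40,u-60:u+60]=(hsv[...,2]<75)[v-40:v+40,u-60:u+60]
    for c in cv2.findContours(m,0,2)[0]:
        if cv2.contourArea(c)>200: 
            x,y,w,h=cv2.boundingRect(c); print((x,y,w,h),[(wplane(i,a,b,z)).round(4).tolist() for a,b,z in((x,y+h,.154),(x+w,y+h,.154))])
E
```

```text
20.45 [0.49783978 0.22986501 0.29715286] [ 0.02492917 -0.57013137  0.04269652]
324 315
(264, 282, 120, 73) [[0.604, 0.1568, 0.154], [0.6201, 0.2701, 0.154]]
```

```bash
python3 -c "
from bench import r
print(r.close_job())"
```

```text
the job is handed in; nothing more can be done
None
```

I put the cover back on the mill, let go and handed the job in at about 20 s. Its rib top held firm at 0.1545 m (0.154 m is fully home) under a 20 N press, but the catch end was out of camera view, so I judged the catch snapped from that height alone.

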